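# Shove the battery box into its bay and close the keeper

### The arm

A 7-joint arm with a two-finger parallel gripper is mounted at the origin on the work surface; the furniture and walls round the work are solid. World frame = base frame: x ahead of the robot, y to its left, z up, the work surface at z = 0. Lengths are in mm, angles in rad, forces in N, time in s.
With the tool pointing down it reaches from about 350 to 900 mm from the base axis. Payload 8.1 kg.
Tool frame: the origin (TCP) lies at the very end of the fingers, on their centre line; the grasp point (between the pads) lies 19 mm behind it; z points along the fingers, y is the line along which they close (so a half turn about z gives the same grasp; the last joint's range is limited). The gripper opens to 85 mm and grips with 20 to 120 N. Pads are 22 mm wide; open, the fingers measure 114 mm over their backs; the gripper's body (76 mm by 85 mm) begins 54 mm behind the grasp point. The pads swing forward as they close: fully open they stand 13 mm farther back than shut.
Start: joints at [-0.103, 0.434, 0.025, 1.573, -0.012, 1.134, -0.075], TCP at [625.013, -0.027, 231.323] pointing down, gripper open.
Joint ranges: [-2.62, 2.62], [-0.44, 2.09], [-1.27, 1.32], [0.08, 2.57], [-1.32, 4.46], [0.12, 2], [-2.74, 2.74]. Speed limits (rad/s): [2.22, 2.22, 3.01, 3.01, 3.14, 3.14, 3.14].

### API

Orientations are given as a rotation vector (axis times angle).
In Python, from station import bot gives the robot as it stands.
- The arm moves only by the tool step_arm, never from a script. Its argument "commands" is a list of rows, each a list of 3 entries, a list of its own where there are three numbers: the opening, from 0 (shut) to 1 (fully open), then the shift along the tool's x, y, z in mm, then the turn about the tool's z in degrees. A call has exactly 5 rows; each row shifts and turns the commanded pose from where the row before left it, along the tool's axes as they then stand; what a row does not reach is not made up. A row lasts 1/10 s, in which the tool goes at most 50 mm and 8.59 degrees, less where a joint would pass 70% of its speed; a pose out of reach is approached as far as the arm can. A call with a gripper value outside its range is refused whole. The fingers move at their own pace and stop on an object; "grip_force" is the grip in N (left out, the last holds). Time passes only in rows, so rows that do not move let the fingers close, or fill a call up. It gives the time, the measured TCP pose, the force, the opening and the grip force at its end, in the units of the state.
- bot.state(): the state, without advancing time (a new reading comes with each control period).
- bot.capture(name): name is "scene" or "side" or "wrist"; returns a dict with "img" (420x560x3 uint8, blue, green, red), "fov_y" (degrees; the focal length in pixels is half the picture's height over the tangent of half this angle, whatever the lens; pixels are square), "cx", "cy" (the principal point, pixels), "k1" (the pictures are not rectified: a ray, as slopes to the right and down, at radius r is drawn at 1 + k1 r^2 times it, then the intrinsics apply), "R" (3x3) and "t" (3): a world point X has camera coordinates R X + t; the wrist camera has in their place "mount" (4x4, takes a point from camera to tool coordinates, whose origin is the TCP and whose axes are the flange's). Camera axes: x right, y down, z forward; pixel columns grow to the right and rows downward; lengths in mm; the calibration is good to about 2 mm. A picture is of the moment at which its call begins: read the wrist's pose just before it. There is no depth.
- bot.hand_in(): hands the job in; it is judged then, once.
The state is a dict: "clock": time; "joint_pos": joint angles; "qvel": joint speeds; "effort": joint torques, N m; "tool_pos": TCP position; "tcp_rot": TCP orientation; "contact_force": force on the tool from outside, world axes, zero at the start; "moment": the same for the moment, N m; "width": finger opening in mm; "finger_force": force on a finger pad.
Only numpy, scipy, OpenCV 4.12 (cv2) and the standard library are available. Lean on these libraries where they do the work, as an engineer would, in place of code of your own. Each camera call takes 0.05 s, during which the arm holds its last target. There are 200 camera calls.

### The job

Push the heavy battery box along the table, low near its base so that it slides and does not tip, until it stands fully home against the back of its docking bay. Then push the keeper arm round across the mouth of the bay, fully shut behind the box. Do not tip or lift the box or touch its carrying handle, leave the bottles and tape rolls alone, and finish clear of everything.

Things in the scene. Friction and masses are not known exactly. Their poses are not given: they have to be found in the camera images.
- crate: Battery box: grey ribbed plastic, black lid, on four rubber feet 6 mm high; 70 (x) by 120 (y) by 150 mm tall, plus a handle on top up to 185 mm; loose, 0.7 to 0.95 kg, upright on the table. Origin: centre of its underside (on the table), z up. Push its flat -x face, 120 mm wide, turned to the robot; the +x face looks to the bay. The feet grip the table well (friction about 1): pushed high it tips.
- crate_handle: The black carrying handle on the lid, an upright bow 80 mm long in the box's y, 35 mm high; origin at its foot, on the middle of the lid, 150 mm above the table. Not to be touched.
- bay: Grey metal docking bay fixed to the table, open to its -x. Origin: on the table, where the origin of a box fully home lies (within 2 mm), the axes then parallel. Rails 40 mm high, inner faces at y = +-64 mm, from x = -37 to 53 mm; before them flared mouth pieces widen to y = +-91 mm at x = -80 mm. Back stop 60 mm high, face at x = 36 mm. No floor plate: the box slides on the table.
- keeper (a joint): Steel keeper arm pivoting level at the right front corner of the bay (pivot at bay x = -75, y = -114 mm, 40 mm high), underside 22 mm up. Angle in rad: 0 = shut against its stop, arm along the bay's +y across the mouth; grows as it swings towards the robot and out to the right (1.57: arm along bay -x). Starts open, 1.5 to 1.9; stays where left (about 1 N at the post).
- keeper_post (a point): Middle of the keeper's upright black post: a round pin 16 mm thick, from 34 to 80 mm above the table, 80 mm from the pivot; this point is 57 mm above the table. Push it from outside (the side away from the bay's mouth), round the pivot.
- keeper_hinge (a point): The keeper's pivot axis, 28 mm above the table.
- ink_bottle_0: Ink bottle, 44 mm across, 112 mm tall, loose bystander; origin at the centre of its underside.
- ink_bottle_1: Ink bottle, 44 mm across, 112 mm tall, loose bystander; origin at the centre of its underside.
- glue_bottle: White glue bottle with a nozzle, 55 mm across, 155 mm tall, loose bystander; origin at the centre of its underside.
- tape_2: Small black tape roll lying flat, 62 mm across, 19 mm high, loose bystander; origin at the centre of its underside.
- packing_tape: Wide packing-tape roll lying flat, 110 mm across, 58 mm high, loose bystander; origin at the centre of its underside.
There are look-alikes about, which are no part of the job. What is shaped like the crate but purple is not meant.

How it is judged:
By the outcome, as a careful person would: the job done as asked, in the order asked, and still so for the second after the job is handed in, with the robot touching nothing.
It also fails if it takes over 64 s, if anything falls off the work surface, if the arm or the gripper's body presses on something with over 40 N, if the wrist force passes 120 N, or if a joint passes its speed limit or range.

## Working session

There is one attempt and no reset: what is moved stays moved. The work goes in short steps, Python scripts to look and compute and a tool call to move; the robot and the scene stay as the last step left them, time stands still between calls to the robot, and variables do not carry over. Pictures are saved under pics/ and viewed, at most 10 in all, crops included, and the job is handed in when it is done.

Besides the shell and the picture viewer there is one more tool, called after ">>>" as name([rows], argument=value, ...), one row to a line, values as JSON. step_arm: Moves the arm, as the interface text tells. Its arguments: {"type":"object","properties":{"commands":{"type":"array"},"grip_force":{"type":"number"}},"required":["commands"]}

```bash
mkdir -p pics
cat > h.py <<'E'
import numpy as np,cv2
from station import bot
def ray(c,u,v):
    f=len(c["img"])/2/np.tan(np.radians(c["fov_y"])/2)
    d=np.array([(u-c["cx"])/f,(v-c["cy"])/f]);s=d.copy()
    for _ in range(20): s=d/(1+c["k1"]*(s@s))
    R=np.array(c["R"]);t=np.array(c["t"])
    return -R.T@t, R.T@np.array([s[0],s[1],1])
def onz(c,u,v,z):
    o,d=ray(c,u,v); return o+d*(z-o[2])/d[2]
def proj(c,X):
    f=len(c["img"])/2/np.tan(np.radians(c["fov_y"])/2)
    p=np.array(c["R"])@np.array(X,float)+c["t"]; s=p[:2]/p[2]; s=s*(1+c["k1"]*(s@s)); return s*f+[c["cx"],c["cy"]]
E
python3 - <<'E'
from h import *
import pickle
for n in("scene","side"):
    c=bot.capture(n);pickle.dump(c,open(n+".pkl","wb"));cv2.imwrite(f"pics/{n}0.png",cv2.resize(c["img"],None,fx=1.4,fy=1.4,interpolation=cv2.INTER_CUBIC))
    print(n,-np.array(c["R"]).T@c["t"],c["k1"])
s=bot.state();print(s["tool_pos"],s["tcp_rot"],s["contact_force"],s["width"],s["clock"])
E
```

```text
scene [-130.47762858 -440.45610516 1113.17825448] -0.10545053188235703
side [ 498.0951732  -695.40406008  656.03598696] -0.09394562183555764
[ 6.24556766e+02 -4.77027950e-02  2.30601620e+02] [-2.22085897e+00 -2.22073907e+00  1.67035401e-03] [0.75273458 0.27632867 0.33128965] 85.69430403082019 0.1
```

View pics/scene0.png

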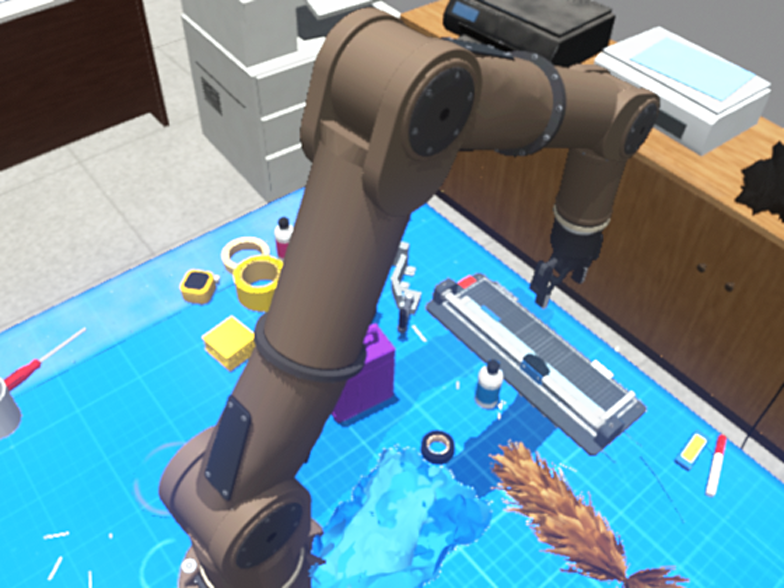

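View pics/side0.png

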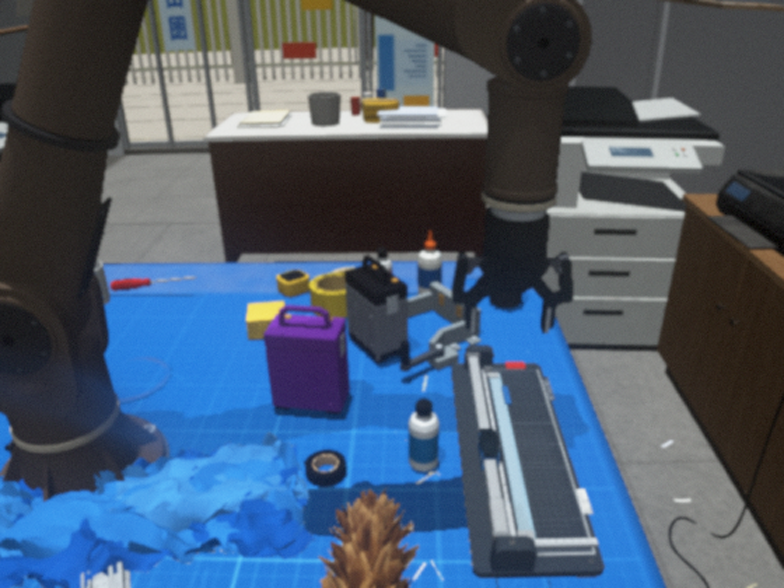

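The side view shows the grey crate (about 375,310), purple decoy (308,360), and the bay with the keeper to the right of the crate, partly hidden by the gripper; the keeper's black post is at about (405,352). In the scene view the arm hides the crate. I'll look with the wrist camera and crop the side view.

Run:
```python
from h import *
import pickle
c=pickle.load(open("side.pkl","rb"))
for n,u,v,z in[("crate foot L",357,335,0),("crate corner near R",382,362,0),("crate R",407,346,0),("purple L",275,407,0),("purple R",345,412,0),("post",405,352,57),("glue",430,285,0),("pack",330,310,0),("ink",424,467,0),("tape",325,470,19)]:
    print(n,onz(c,u/1.4,v/1.4,z).round())
w=bot.capture("wrist");pickle.dump((w,bot.state()),open("w0.pkl","wb"))
cv2.imwrite("pics/w0.png",cv2.resize(w["img"],None,fx=1.4,fy=1.4));print(np.array(w["mount"]).round(3).tolist())
cv2.imwrite("pics/sidecrop.png",cv2.resize(c["img"][170:290,230:390],(800,600),interpolation=cv2.INTER_CUBIC))
```

```text
crate foot L [395. 394.   0.]
crate corner near R [449. 296.   0.]
crate R [496. 352.   0.]
purple L [271. 158.   0.]
purple R [392. 145.   0.]
post [492. 241.  57.]
glue [549. 619.   0.]
pack [329. 500.   0.]
ink [521.  13.   0.]
tape [377. -15.  19.]
[[-0.0, -0.946, -0.323, 83.327], [1.0, -0.0, 0.001, 0.046], [-0.001, -0.323, 0.946, -143.386], [0.0, 0.0, 0.0, 1.0]]
```

View pics/w0.png

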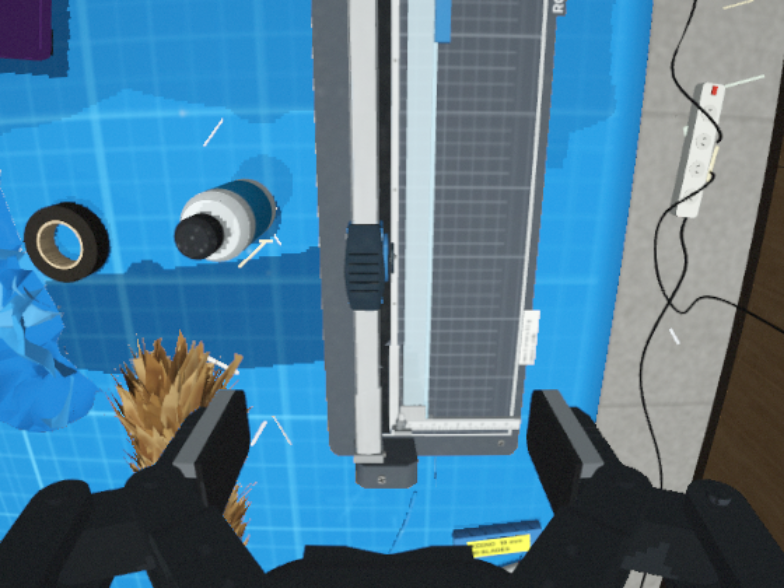

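View pics/sidecrop.png

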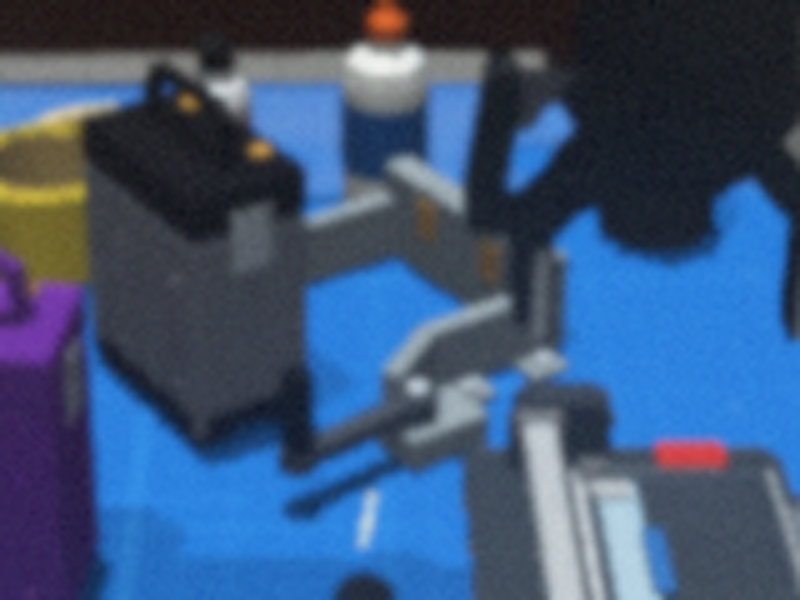

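The wrist view (image up = world +y) shows only the trimmer, an ink bottle at (225,220), tape (65,242), and the fingers. The crop shows the crate standing just before the bay, with the keeper post at about crop (295,420) close to the crate's +x side corner. The tool stays vertical, so I need the true gripper profile to push low without knuckle contact. I'll rectify it onto its own plane.

Run:
```python
from h import *
import pickle
c=pickle.load(open("side.pkl","rb"))
# plane y=-11 , x 525..725, z 210..360 ; 4px/mm
W,H=800,600
mx=np.zeros((H,W),np.float32);my=mx.copy()
for i in range(H):
    for j in range(W):
        mx[i,j],my[i,j]=proj(c,[525+j/4,-11,360-i/4])
r=cv2.remap(c["img"],mx,my,cv2.INTER_CUBIC)
for x in(625-57,625+57):cv2.line(r,(int((x-525)*4),0),(int((x-525)*4),599),(0,255,0),1)
for z in(218,231,250,300,350):cv2.line(r,(0,int((360-z)*4)),(799,int((360-z)*4)),(0,0,255),1)
cv2.imwrite("pics/grip.png",r)
```

```text
(no output)
```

View pics/grip.png

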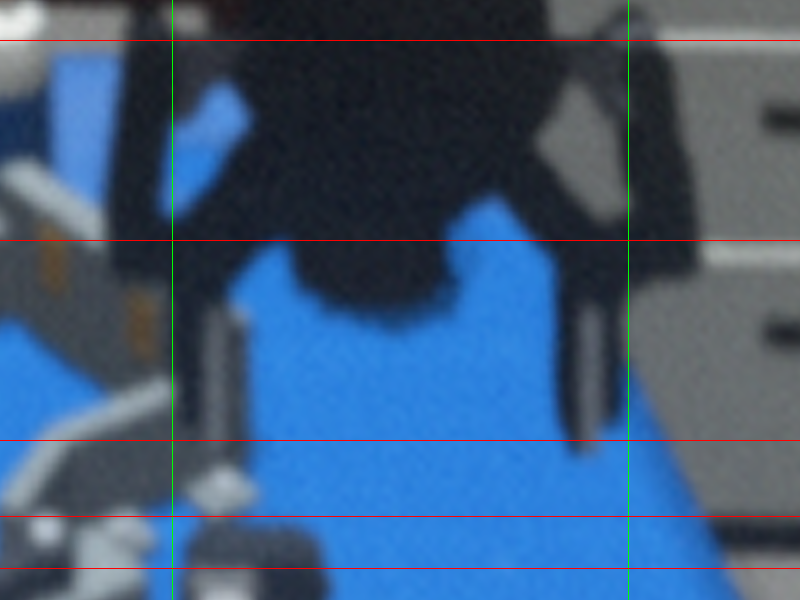

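Rectified: the finger backs are at ±57 up to about 45 mm above the tips, and the knuckles stick out to ±73 above that. So a vertical tool would touch this 150 mm box high. I'll come back to that; first I move to a viewing pose over the crate with the tool x pointing back along the push axis.

>>> step_arm([
  [0, [30, -19.5, -12], 0],
  [0, [30, -19.5, -12], 0],
  [0, [30, -19.5, -12], 0],
  [0, [30, -19.5, -12], 0],
  [0, [30, -19.5, -12], 0],
])

```text
clock: 0.65
tool_pos: [526.4, 151.0, 291.6]
tcp_rot: [-2.221, -2.221, 0.001]
contact_force: [-0.1, -0.7, 0.9]
width: 12.4
finger_force: 0.0
```

>>> step_arm([
  [0, [30, -19.5, -12], 0],
  [0, [30, -19.5, -12], 0],
  [0, [30, -19.5, -12], 0],
  [0, [30, -19.5, -12], 0],
  [0, [30, -19.5, -12], 0],
])

```text
clock: 1.15
tool_pos: [428.9, 300.9, 351.7]
tcp_rot: [2.222, 2.221, -0.0]
contact_force: [0.6, 0.1, 0.2]
width: 0.0
finger_force: 0.0
```

>>> step_arm([
  [0, [0, 0, 0], -8],
  [0, [0, 0, 0], -8],
  [0, [0, 0, 0], -8],
  [0, [0, 0, 0], -8],
  [0, [0, 0, 0], -8],
])

```text
clock: 1.65
tool_pos: [429.9, 299.9, 351.0]
tcp_rot: [-1.319, -2.851, 0.001]
contact_force: [-0.1, -0.4, -0.1]
width: -0.0
finger_force: 0.0
```

>>> step_arm([
  [0, [0, 0, 0], -8],
  [0, [0, 0, 0], -8],
  [0, [0, 0, 0], -8],
  [0, [0, 0, 0], -8],
  [0, [0, 0, 0], -8],
])

```text
clock: 2.15
tool_pos: [429.9, 299.8, 351.1]
tcp_rot: [-0.265, -3.13, 0.001]
contact_force: [-1.1, 1.0, 0.0]
width: 0.3
finger_force: 0.0
```

>>> step_arm([
  [0, [0, 0, 0], -8],
  [0, [0, 0, 0], -8],
  [0, [0, 0, 0], -8],
  [0, [0, 0, 0], -8],
  [0, [0, 0, 0], -7],
])

```text
clock: 2.65
tool_pos: [429.9, 299.8, 351.1]
tcp_rot: [0.795, -3.039, 0.0]
contact_force: [0.0, 0.9, 1.4]
width: -0.1
finger_force: 0.0
```

```bash
cat >> h.py <<'E'
from scipy.spatial.transform import Rotation as Ro
def wrist():
    s=bot.state();w=bot.capture("wrist");M=np.array(w["mount"])
    T=np.eye(4);T[:3,:3]=Ro.from_rotvec(s["tcp_rot"]).as_matrix();T[:3,3]=s["tool_pos"]
    C=np.linalg.inv(T@M);w["R"]=C[:3,:3];w["t"]=C[:3,3];return w
E
python3 - <<'E'
from h import *
import pickle
w=wrist();pickle.dump(w,open("w1.pkl","wb"));cv2.imwrite("pics/w1.png",cv2.resize(w["img"],None,fx=1.4,fy=1.4))
s=bot.capture("side");pickle.dump(s,open("s1.pkl","wb"))
print(bot.state()["joint_pos"])
E
```

```text
[-0.37906486  0.22494225 -0.41238155  1.59457932  0.09182202  1.341845
  1.27552066]
```

View pics/w1.png

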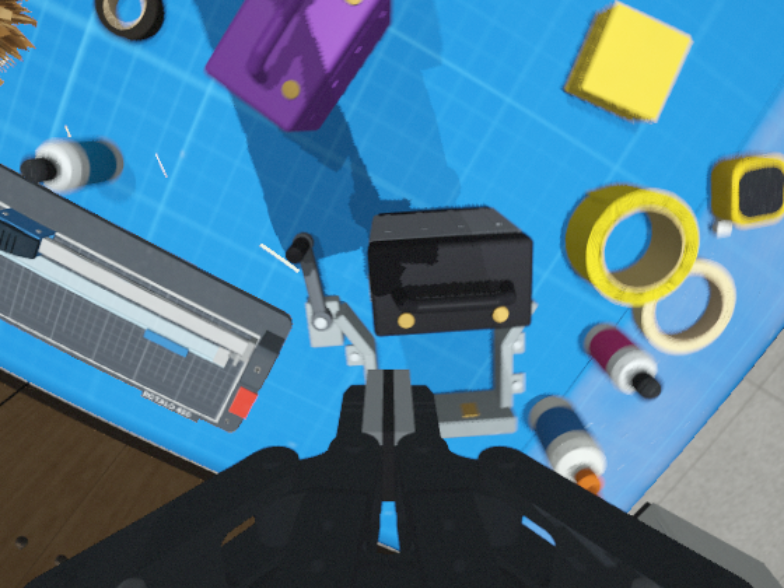

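The wrist view (image up = toward the robot) shows the crate lid at (370–530, 235–335), the keeper with its post at (300,245) and pivot at (320,322), the bay mouth at (345–500, 330), and the back stop at (440–515, 410). I'll zoom in for accurate pixels.

Run:
```python
from h import *
import pickle
w=pickle.load(open("w1.pkl","rb"))
a=cv2.resize(w["img"][142:312,195:395],None,fx=3.5,fy=3.5,interpolation=cv2.INTER_CUBIC)
a=cv2.convertScaleAbs(a,alpha=1.6,beta=15);cv2.imwrite("pics/w1z.png",a)
```

```text
(no output)
```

View pics/w1z.png

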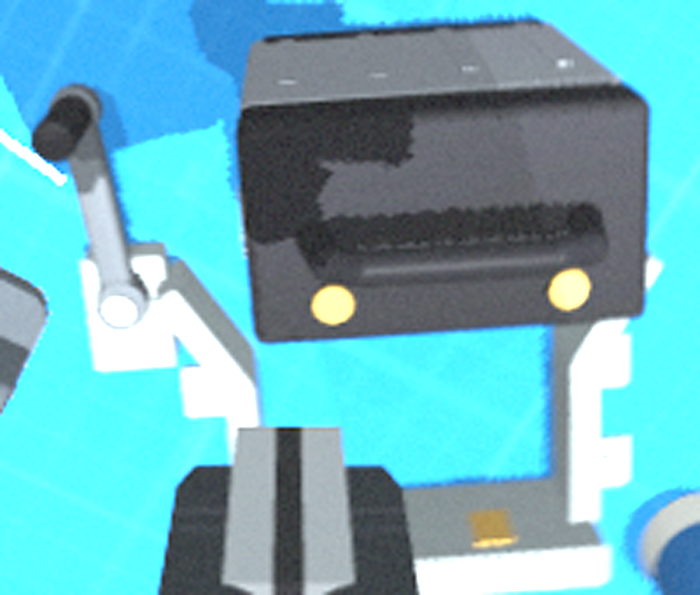

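Run:
```python
from h import *
import pickle
w=pickle.load(open("w1.pkl","rb"))
P=lambda x,y,z:onz(w,195+(x+.5)/3.5-.5,142+(y+.5)/3.5-.5,z)[:2]
L=[P(241,108,150),P(645,98,150),P(643,312,150),P(262,341,150)]
print("lid",np.round(L,1).tolist(),"c",np.mean(L,0).round(1))
ang=lambda d:round(float(np.degrees(np.arctan2(d[1],d[0]))),1)
print("yaws",ang(L[2]-L[1]),ang(L[3]-L[0]),ang(L[1]-L[0])-90,ang(L[2]-L[3])-90,[np.linalg.norm(L[i]-L[i-1]).round(1) for i in range(4)])
print("facebase",P(262,42,6),P(540,22,6))
a,b=P(553,335,0),P(553,475,0);s1,s2=P(410,491,0),P(553,477,0)
print("rail",a,b,ang(b-a),"stop",s1,s2,ang(s2-s1)-90)
for z in(38,40,45):print("hinge",P(119,310,z))
print("post",P(52,140,80),P(82,105,34))
th=np.radians((ang(b-a)+ang(s2-s1)-90)/2)
for t in(th,):
    X=np.array([np.cos(t),np.sin(t)]);Y=np.array([-X[1],X[0]])
    h=P(119,310,40);o=h+75*X+114*Y;print("yaw",np.degrees(t),"origin from hinge",o,"from rail/stop",b-((b-o)@Y*0+64)*Y+((s1-b)@X-36)*X if 0 else X*((s1+s2)@X/2-36)+Y*((a+b)@Y/2-64))
    p=P(52,140,80)-h;print("keeper dist",np.linalg.norm(p),"angle",ang(p)-90-np.degrees(t))
# post in two views handled later
```

```text
lid [[432.8, 286.0], [373.8, 384.5], [428.4, 421.4], [492.7, 325.8]] c [431.9 354.4]
yaws 34.0 33.7 30.900000000000006 33.900000000000006 [np.float64(71.9), np.float64(114.9), np.float64(65.9), np.float64(115.2)]
facebase [436.85543323 291.56928363] [375.97913747 383.16495562]
rail [487.42508885 463.59910778] [545.11184968 501.83218142] 33.5 stop [583.67514271 449.27588769] [545.97382283 502.40592966] 35.400000000000006
hinge [552.7937763  291.55562009]
hinge [551.93809996 291.41428149]
hinge [549.79890912 291.06093498]
post [489.8089978  239.90255081] [486.6046917  241.74623719]
yaw 34.45 origin from hinge [549.29631251 427.8474921 ] from rail/stop [552.59720817 430.02555419]
keeper dist 80.70615671823346 angle -264.75
```

Measurements agree: crate at about (432,354.5), yaw 34°. Bay origin at about (551,429), yaw 34°, so the push is about 140 mm. Keeper angle is about 1.66. The tool needs an outward tilt, which the arm may give near its reach limit, so I'll try that high in free air.

>>> step_arm([
  [0, [0, 0, 0], -5],
  [0, [0, 0, -50], 0],
  [0, [0, 0, -50], 0],
  [0, [0, 0, -50], 0],
  [0, [0, 0, -50], 0],
])

```text
clock: 3.25
tool_pos: [429.6, 299.5, 553.4]
tcp_rot: [-0.912, 3.006, -0.0]
contact_force: [1.6, 0.7, 1.3]
width: 0.2
finger_force: 0.0
```

>>> step_arm([
  [0, [0, 0, -50], 0],
  [0, [0, 0, -50], 0],
  [0, [0, 0, -50], 0],
  [0, [0, 0, -50], 0],
  [0, [0, 0, -50], 0],
])

```text
clock: 3.75
tool_pos: [428.7, 296.9, 638.3]
tcp_rot: [-0.899, 2.985, 0.001]
contact_force: [0.1, 1.8, -1.2]
width: 0.2
finger_force: 0.0
```

>>> step_arm([
  [0, [-40, 0, -30], 0],
  [0, [-40, 0, -30], 0],
  [0, [-40, 0, -30], 0],
  [0, [-40, 0, -30], 0],
  [0, [-40, 0, -30], 0],
])

```text
clock: 4.25
tool_pos: [542.6, 372.5, 670.3]
tcp_rot: [-0.853, 2.825, 0.08]
contact_force: [0.5, 0.6, -0.3]
width: -0.2
finger_force: 0.0
```

```bash
cat >> h.py <<'E'
def rep():
    s=bot.state();R=Ro.from_rotvec(s["tcp_rot"]).as_matrix()
    print(s["clock"],"pos",np.round(s["tool_pos"],1),"x",R[:,0].round(3),"z",R[:,2].round(3),"q",np.round(s["joint_pos"],3),"F",np.round(s["contact_force"],1),"w",round(s["width"],1))
E
python3 -c "
from h import *
rep()"
```

```text
4.25 pos [542.6 372.5 670.3] x [-0.817 -0.543 -0.196] z [ 0.165  0.106 -0.981] q [-0.823  0.445  0.359  0.514 -0.18   2.002  1.554] F [ 0.5  0.6 -0.3] w -0.2
```

The tilt works (11° outward, along 33°). A bit more.

>>> step_arm([
  [0, [-30, 0, -35], 0],
  [0, [-30, 0, -35], 0],
  [0, [-30, 0, -35], 0],
  [0, [-30, 0, -35], 0],
  [0, [-30, 0, -35], 0],
])

```text
clock: 4.75
tool_pos: [566.7, 387.8, 737.0]
tcp_rot: [-0.804, 2.662, 0.15]
contact_force: [0.8, -0.0, -0.4]
width: 0.4
finger_force: 0.0
```

```bash
python3 -c "
from h import *
rep()"
```

```text
4.75 pos [566.7 387.8 737. ] x [-0.776 -0.516 -0.364] z [ 0.304  0.201 -0.931] q [-0.8    0.481  0.451  0.306 -0.285  2.002  1.554] F [ 0.8 -0.  -0.4] w 0.4
```

>>> step_arm([
  [0, [-25, 0, -40], 0],
  [0, [-25, 0, -40], 0],
  [0, [-25, 0, -40], 0],
  [0, [-25, 0, -40], 0],
  [0, [0, 0, 0], 0],
])

```text
clock: 5.25
tool_pos: [541.7, 369.6, 813.0]
tcp_rot: [-0.769, 2.527, 0.2]
contact_force: [-0.9, 0.4, -0.1]
width: -0.2
finger_force: 0.0
```

```bash
python3 -c "
from h import *
rep()"
```

```text
5.25 pos [541.7 369.6 813. ] x [-0.723 -0.485 -0.492] z [ 0.41   0.273 -0.87 ] q [-0.817  0.421  0.549  0.227 -0.358  2.002  1.556] F [-0.9  0.4 -0.1] w -0.2
```

Run:
```python
from h import *
import pickle
w=pickle.load(open("w1.pkl","rb"))
for u,v,z in[(295,130,150),(390,10,150),(208,68,150),(305,130,0),(330,125,0)]:print("purple",onz(w,u/1.4,v/1.4,z).round())
for u,v in[(700,235),(565,235),(640,305)]:print("pack",onz(w,u/1.4,v/1.4,58).round())
# move from now to hover: target TCP (382,321,230), in tool axes
s=bot.state();R=Ro.from_rotvec(s["tcp_rot"]).as_matrix()
for T in([382,321,450],[382,321,230]):
    d=R.T@(np.array(T)-s["tool_pos"]);print(T,d.round(1))
print("up in tool",R.T[:,2].round(3),"bayX in tool",(R.T@[np.cos(np.radians(34)),np.sin(np.radians(34)),0]).round(3),"bayY",(R.T@[-np.sin(np.radians(34)),np.cos(np.radians(34)),0]).round(3))
```

```text
purple [390. 206. 150.]
purple [295. 226. 150.]
purple [382. 138. 150.]
purple [400. 192.   0.]
purple [384. 211.  -0.]
pack [296. 556.  58.]
pack [361. 444.  58.]
pack [379. 548.  58.]
[382, 321, 450] [317.7  49.  237.3]
[382, 321, 230] [426.   49.2 428.8]
up in tool [-0.492 -0.001 -0.87 ] bayX in tool [-0.87   0.003  0.492] bayY [ 0.002  1.    -0.003]
```

>>> step_arm([
  [0, [31.6, 4.9, 23.8], 0],
  [0, [31.6, 4.9, 23.8], 0],
  [0, [31.6, 4.9, 23.8], 0],
  [0, [31.6, 4.9, 23.8], 0],
  [0, [31.6, 4.9, 23.8], 0],
])

```text
clock: 5.75
tool_pos: [475.8, 358.5, 665.1]
tcp_rot: [-0.761, 2.534, 0.2]
contact_force: [0.3, -1.2, 0.5]
width: 0.3
finger_force: 0.0
```

>>> step_arm([
  [0, [31.6, 4.9, 23.8], 0],
  [0, [31.6, 4.9, 23.8], 0],
  [0, [31.6, 4.9, 23.8], 0],
  [0, [31.6, 4.9, 23.8], 0],
  [0, [31.6, 4.9, 23.8], 0],
])

```text
clock: 6.25
tool_pos: [395.7, 335.0, 484.4]
tcp_rot: [-0.76, 2.534, 0.201]
contact_force: [0.3, 1.0, 0.5]
width: 0.2
finger_force: 0.0
```

```bash
python3 -c "
from h import *
rep()"
```

```text
6.25 pos [395.7 335.  484.4] x [-0.729 -0.48  -0.489] z [ 0.408  0.27  -0.872] q [-1.425 -0.22   0.388  1.802  0.331  1.091  1.042] F [0.3 1.  0.5] w 0.2
```

>>> step_arm([
  [0, [14, -0.4, 21.3], 0],
  [0, [14, -0.4, 21.3], 0],
  [0, [14, -0.4, 21.3], 0],
  [0, [14, -0.4, 21.3], 0],
  [0, [14, -0.4, 21.3], 0],
])

```text
clock: 6.75
tool_pos: [390.0, 328.7, 357.7]
tcp_rot: [-0.759, 2.535, 0.2]
contact_force: [0.3, 0.6, 0.7]
width: 0.1
finger_force: 0.0
```

>>> step_arm([
  [0, [14, -0.4, 21.3], 0],
  [0, [14, -0.4, 21.3], 0],
  [0, [14, -0.4, 21.3], 0],
  [0, [14, -0.4, 21.3], 0],
  [0, [14, -0.4, 21.3], 0],
])

```text
clock: 7.25
tool_pos: [383.4, 322.4, 230.8]
tcp_rot: [-0.759, 2.534, 0.201]
contact_force: [0.8, 0.6, 0.3]
width: -0.0
finger_force: 0.0
```

Run:
```python
from h import *
rep()
c=bot.capture("side");w=bot.capture("scene")
cv2.imwrite("pics/v1.png",np.hstack([c["img"][:,:400],w["img"][:,:400]]))
```

```text
7.25 pos [383.4 322.4 230.8] x [-0.729 -0.479 -0.489] z [ 0.407  0.27  -0.872] q [-1.362 -0.04   0.432  2.318  0.465  0.413  0.84 ] F [0.8 0.6 0.3] w -0.0
```

View pics/v1.png

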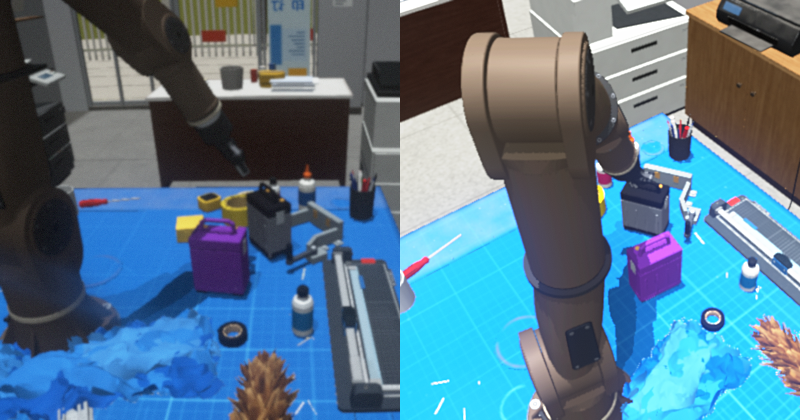

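The side view shows the tilted tool approaching behind the crate's -x face, clear of the purple box. I go down in steps.

>>> step_arm([
  [0, [12.2, 0, 21.8], 0],
  [0, [12.2, 0, 21.8], 0],
  [0, [12.2, 0, 21.8], 0],
  [0, [12.2, 0, 21.8], 0],
  [0, [0, 0, 0], 0],
])

```text
clock: 7.85
tool_pos: [387.1, 321.2, 149.1]
tcp_rot: [-0.757, 2.529, 0.186]
contact_force: [0.2, 0.4, 0.4]
width: 0.1
finger_force: 0.0
```

```bash
python3 -c "
from h import *
rep()"
```

```text
7.85 pos [387.1 321.2 149.1] x [-0.726 -0.48  -0.492] z [ 0.416  0.262 -0.87 ] q [-1.287  0.146  0.406  2.429  0.868  0.139  0.416] F [0.2 0.4 0.4] w 0.1
```

Joint 6 is near its lower limit, and joint 5 is rotating to compensate. I continue gently.

>>> step_arm([
  [0, [5.5, 0, 9], 0],
  [0, [5, 0, 9], 0],
  [0, [5, 0, 9], 0],
  [0, [5, 0, 9], 0],
  [0, [5, 0, 9], 0],
])

```text
clock: 8.35
tool_pos: [389.5, 321.4, 107.9]
tcp_rot: [-0.753, 2.523, 0.185]
contact_force: [-0.2, -0.5, 0.6]
width: 0.0
finger_force: 0.0
```

```bash
python3 -c "
from h import *
rep()"
```

```text
8.35 pos [389.5 321.4 107.9] x [-0.724 -0.478 -0.497] z [ 0.422  0.263 -0.867] q [-0.991  0.25   0.075  2.455  1.895  0.169 -0.63 ] F [-0.2 -0.5  0.6] w 0.0
```

>>> step_arm([
  [0, [5.2, 0.7, 8.5], 0],
  [0, [5.2, 0.7, 8.5], 0],
  [0, [5.2, 0.7, 8.5], 0],
  [0, [5.2, 0.7, 8.5], 0],
  [0, [5.2, 0.7, 8.5], 0],
])

```text
clock: 8.85
tool_pos: [387.1, 322.2, 57.8]
tcp_rot: [-0.752, 2.523, 0.182]
contact_force: [-0.2, -0.9, 0.7]
width: 0.3
finger_force: 0.0
```

```bash
cat >> h.py <<'E'
bX=np.array([np.cos(np.radians(34)),np.sin(np.radians(34)),0]);bY=np.array([-bX[1],bX[0],0]);O=np.array([551,429,0.])
def go(X,Y,Z,n):
    "tool-axis rows to bay coords"
    s=bot.state();R=Ro.from_rotvec(s["tcp_rot"]).as_matrix();p=np.array(s["tool_pos"])-O
    print("bay now",(p@bX).round(1),(p@bY).round(1),p[2].round(1),"rows",n,((R.T@(X*bX+Y*bY+[0,0,Z]-p))/n).round(2))
E
python3 -c "
from h import *
rep();go(-187,4.5,11,4)"
```

```text
8.85 pos [387.1 322.2  57.8] x [-0.724 -0.478 -0.497] z [ 0.423  0.261 -0.868] q [-0.75   0.396 -0.231  2.48   2.222  0.352 -0.973] F [-0.2 -0.9  0.7] w 0.3
bay now -195.6 3.1 57.8 rows 4 [ 3.96  0.54 11.21]
```

>>> step_arm([
  [0, [5.3, 0.5, 10.5], 0],
  [0, [5.3, 0.5, 10.5], 0],
  [0, [5.3, 0.5, 10.5], 0],
  [0, [5.3, 0.4, 9], 0],
  [0, [0, 0, 0], 0],
])

```text
clock: 9.35
tool_pos: [387.1, 323.5, 10.8]
tcp_rot: [-0.754, 2.526, 0.179]
contact_force: [-0.2, -0.0, 0.1]
width: -0.2
finger_force: 0.0
```

```bash
python3 -c "
from h import *
rep();go(-180,4,11,5)
w=wrist();a=w['img'];b=bot.capture('side')['img'][170:290,200:360]
cv2.imwrite('pics/v2.png',np.hstack([cv2.resize(a,(400,300)),cv2.resize(b,(400,300),interpolation=2)]))"
```

```text
9.35 pos [387.1 323.5  10.8] x [-0.725 -0.479 -0.495] z [ 0.422  0.259 -0.869] q [-0.675  0.543 -0.336  2.495  2.355  0.508 -1.104] F [-0.2 -0.   0.1] w -0.2
bay now -194.9 4.1 10.8 rows 5 [-2.61  0.02  1.44]
```

View pics/v2.png

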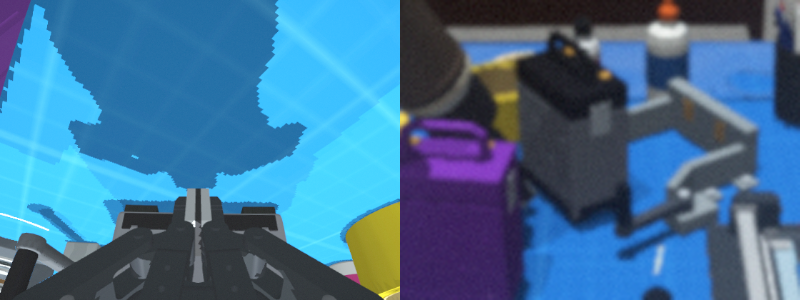

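The wrist view shows the fingers (197) centred on the crate base (117–280). The side view shows the crate upright and untouched. Start pushing.

>>> step_arm([
  [0, [-5.2, -0.1, 2.95], 0],
  [0, [-5.2, -0.1, 2.95], 0],
  [0, [-5.2, -0.1, 2.95], 0],
  [0, [-5.2, -0.1, 2.95], 0],
  [0, [-5.2, -0.1, 2.95], 0],
])

```text
clock: 9.95
tool_pos: [408.2, 337.8, 9.6]
tcp_rot: [-0.758, 2.533, 0.183]
contact_force: [-11.9, -7.1, 10.0]
width: 0.1
finger_force: 7.0
```

>>> step_arm([
  [0, [-5.2, -0.2, 2.95], 0],
  [0, [-5.2, -0.2, 2.95], 0],
  [0, [-5.2, -0.2, 2.95], 0],
  [0, [-5.2, -0.2, 2.95], 0],
  [0, [-5.2, -0.2, 2.95], 0],
])

```text
clock: 10.45
tool_pos: [433.6, 353.5, 9.6]
tcp_rot: [-0.759, 2.533, 0.183]
contact_force: [-12.8, -8.0, 10.6]
width: -0.4
finger_force: 7.6
```

```bash
python3 -c "
from h import *
rep();go(-55,1,11,15)
a=bot.capture('scene')['img'][130:280,360:560];b=bot.capture('side')['img'][170:290,200:360]
cv2.imwrite('pics/v3.png',np.hstack([cv2.resize(a,(400,300),interpolation=2),cv2.resize(b,(400,300),interpolation=2)]))"
```

```text
10.45 pos [433.6 353.5   9.6] x [-0.727 -0.482 -0.488] z [ 0.414  0.259 -0.873] q [-0.687  0.561 -0.248  2.369  2.33   0.388 -1.01 ] F [-12.8  -8.   10.6] w -0.4
bay now -139.6 3.1 9.6 rows 15 [-4.97 -0.06  2.67]
```

View pics/v3.png

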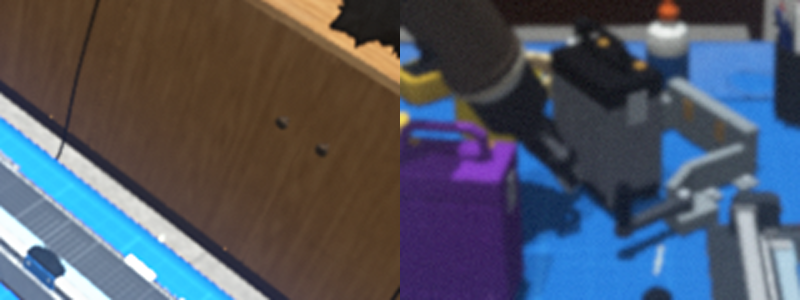

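The crate slides upright (side view), and the push force is steady at about 15 N. Continue.

>>> step_arm([
  [0, [-5.2, -0.1, 2.9], 0],
  [0, [-5.2, -0.1, 2.9], 0],
  [0, [-5.2, -0.1, 2.9], 0],
  [0, [-5.2, -0.1, 2.9], 0],
  [0, [-5.2, -0.1, 2.9], 0],
])

```text
clock: 11.05
tool_pos: [460.3, 370.0, 9.8]
tcp_rot: [-0.757, 2.531, 0.183]
contact_force: [-4.4, -3.0, -2.5]
width: 0.1
finger_force: 2.4
```

>>> step_arm([
  [0, [-5.2, -0.1, 2.9], 0],
  [0, [-5.2, -0.1, 2.9], 0],
  [0, [-5.2, -0.1, 2.9], 0],
  [0, [-5.2, -0.1, 2.9], 0],
  [0, [-5.2, -0.1, 2.9], 0],
])

```text
clock: 11.55
tool_pos: [487.0, 386.8, 10.7]
tcp_rot: [-0.755, 2.529, 0.184]
contact_force: [-4.3, -2.3, -1.7]
width: -0.2
finger_force: 2.3
```

```bash
python3 -c "
from h import *
rep();go(-55,0,11,5)"
```

```text
11.55 pos [487.  386.8  10.7] x [-0.726 -0.48  -0.493] z [ 0.418  0.261 -0.87 ] q [-0.73   0.592 -0.14   2.234  2.281  0.277 -0.922] F [-4.3 -2.3 -1.7] w -0.2
bay now -76.7 0.8 10.7 rows 5 [-3.81 -0.09  2.09]
```

```bash
cat >> h.py <<'E'
import pickle
def dots(c):
    h=cv2.cvtColor(c["img"],cv2.COLOR_BGR2HSV);m=cv2.inRange(h,(12,110,140),(25,255,255))
    n,l,st,ce=cv2.connectedComponentsWithStats(m)
    out=[]
    for i in range(1,n):
        if 4<=st[i,4]<=120:
            p=onz(c,*ce[i],152)-O; X,Y=p@bX,p@bY
            if -260<X<80 and -80<Y<80: out.append((round(X,1),round(Y,1),int(st[i,4])))
    return out
E
python3 - <<'E'
from h import *
for n in("side","w1","s1"):print(n,dots(pickle.load(open(n+".pkl","rb"))))
for n in("side","scene"):print(n,dots(bot.capture(n)))
E
```

```text
side [(np.float64(-188.7), np.float64(50.0), 16), (np.float64(-236.2), np.float64(4.1), 70), (np.float64(-115.2), np.float64(-32.4), 5), (np.float64(-255.2), np.float64(36.6), 5)]
w1 [(np.float64(-116.0), np.float64(39.5), 99), (np.float64(-116.8), np.float64(-30.8), 101), (np.float64(-31.1), np.float64(14.7), 11)]
s1 [(np.float64(-190.0), np.float64(50.7), 18), (np.float64(-234.5), np.float64(5.2), 57), (np.float64(-256.7), np.float64(6.4), 4)]
side [(np.float64(-232.7), np.float64(3.4), 66)]
scene [(np.float64(-4.0), np.float64(-36.5), 7)]
```

The scene view's lid dot (-4,-36.5) gives the crate centre at about (-28,-1), consistent with the tool position and no tilt. About 28 mm to go.

>>> step_arm([
  [0, [-4.35, 0, 2.45], 0],
  [0, [-4.35, 0, 2.45], 0],
  [0, [-4.35, 0, 2.45], 0],
  [0, [-3.5, 0, 1.95], 0],
  [0, [-2.6, 0, 1.5], 0],
])

```text
clock: 12.15
tool_pos: [504.7, 398.5, 10.8]
tcp_rot: [-0.755, 2.529, 0.184]
contact_force: [-5.9, -3.2, 2.0]
width: -0.3
finger_force: 3.7
```

>>> step_arm([
  [0, [-1.75, 0, 1], 0],
  [0, [-1, 0, 0.5], 0],
  [0, [-1, 0, 0.5], 0],
  [0, [0, 0, 0], 0],
  [0, [0, 0, 0], 0],
])

```text
clock: 12.65
tool_pos: [508.1, 400.8, 10.8]
tcp_rot: [-0.755, 2.529, 0.184]
contact_force: [-5.5, -2.2, -0.1]
width: -0.0
finger_force: 2.9
```

```bash
python3 -c "
from h import *
rep();go(-45,0,11,5);print(dots(bot.capture('scene')))"
```

```text
12.65 pos [508.1 400.8  10.8] x [-0.726 -0.48  -0.492] z [ 0.418  0.261 -0.87 ] q [-0.758  0.607 -0.085  2.177  2.254  0.226 -0.887] F [-5.5 -2.2 -0.1] w -0.0
bay now -51.3 0.6 10.8 rows 5 [-1.12 -0.1   0.59]
[(np.float64(16.2), np.float64(-38.1), 9)]
```

>>> step_arm([
  [0, [-1.75, -0.1, 1], 0],
  [0, [-1.75, -0.1, 1], 0],
  [0, [-1.3, -0.1, 0.75], 0],
  [0, [-0.9, 0, 0.5], 0],
  [0, [0, 0, 0], 0],
])

```text
clock: 13.2
tool_pos: [513.8, 404.2, 10.8]
tcp_rot: [-0.755, 2.529, 0.184]
contact_force: [-5.1, -2.6, 0.2]
width: 0.1
finger_force: 2.8
```

>>> step_arm([
  [0, [-0.9, 0, 0.5], 0],
  [0, [-0.9, 0, 0.5], 0],
  [0, [0, 0, 0], 0],
  [0, [0, 0, 0], 0],
  [0, [0, 0, 0], 0],
])

```text
clock: 13.7
tool_pos: [515.2, 405.1, 10.8]
tcp_rot: [-0.756, 2.529, 0.184]
contact_force: [-6.1, -5.0, 1.0]
width: -0.3
finger_force: 3.8
```

```bash
python3 -c "
from h import *
rep();go(-45,0,11,5);print(dots(bot.capture('scene')))"
```

```text
13.7 pos [515.2 405.1  10.8] x [-0.726 -0.48  -0.492] z [ 0.417  0.261 -0.871] q [-0.767  0.613 -0.067  2.158  2.244  0.209 -0.874] F [-6.1 -5.   1. ] w -0.3
bay now -43.0 0.2 10.8 rows 5 [ 0.32 -0.05 -0.23]
[(np.float64(23.9), np.float64(-38.3), 7)]
```

>>> step_arm([
  [0, [-0.9, 0, 0.5], 0],
  [0, [-0.9, 0, 0.5], 0],
  [0, [0, 0, 0], 0],
  [0, [0, 0, 0], 0],
  [0, [0, 0, 0], 0],
])

```text
clock: 14.25
tool_pos: [515.4, 405.3, 10.4]
tcp_rot: [-0.757, 2.531, 0.184]
contact_force: [-14.9, -9.9, 10.4]
width: -0.2
finger_force: 8.8
```

>>> step_arm([
  [0, [-0.9, 0, 0.5], 0],
  [0, [-0.6, 0, 0.3], 0],
  [0, [0, 0, 0], 0],
  [0, [0, 0, 0], 0],
  [0, [0, 0, 0], 0],
])

```text
clock: 14.75
tool_pos: [515.5, 405.4, 10.2]
tcp_rot: [-0.758, 2.533, 0.184]
contact_force: [-21.5, -15.3, 18.8]
width: -0.2
finger_force: 13.3
```

```bash
python3 -c "
from h import *
rep();go(-45,0,11,5);print(dots(bot.capture('scene')))"
```

```text
14.75 pos [515.5 405.4  10.2] x [-0.728 -0.481 -0.488] z [ 0.414  0.259 -0.873] q [-0.772  0.614 -0.059  2.155  2.239  0.199 -0.869] F [-21.5 -15.3  18.8] w -0.2
bay now -42.6 0.3 10.2 rows 5 [ 0.34 -0.07 -0.37]
[(np.float64(23.9), np.float64(-38.3), 7)]
```

The crate is home: the motion stopped, the force rose to 27 N, and the dot stayed still. Back off and lift, then turn the tool.

>>> step_arm([
  [0, [5, 0, -3], 0],
  [0, [15, 0, -8.5], 0],
  [0, [15, 0, -8.5], 0],
  [0, [15, 0, -8.5], 0],
  [0, [10, 0, -5.5], 0],
])

```text
clock: 15.3
tool_pos: [461.8, 369.9, 11.9]
tcp_rot: [-0.753, 2.526, 0.184]
contact_force: [0.0, 0.0, 0.4]
width: 0.1
finger_force: 0.0
```

>>> step_arm([
  [0, [-16.6, 0, -29.6], 0],
  [0, [-16.6, 0, -29.6], 0],
  [0, [-16.6, 0, -29.6], 0],
  [0, [-16.6, 0, -29.6], 0],
  [0, [-16.6, 0, -29.6], 0],
])

```text
clock: 15.8
tool_pos: [469.1, 369.4, 116.5]
tcp_rot: [-0.742, 2.51, 0.167]
contact_force: [-0.3, -1.0, -0.2]
width: -0.0
finger_force: 0.0
```

```bash
python3 -c "
from h import *
rep();go(-110,-40,200,5);print(dots(bot.capture('scene')))"
```

```text
15.8 pos [469.1 369.4 116.5] x [-0.719 -0.474 -0.508] z [ 0.441  0.254 -0.861] q [-0.896  0.344  0.045  2.255  1.349  0.157 -0.019] F [-0.3 -1.  -0.2] w -0.0
bay now -101.2 -3.7 116.5 rows 5 [ -7.04  -7.74 -15.01]
[(np.float64(21.4), np.float64(33.7), 12), (np.float64(23.9), np.float64(-38.3), 7)]
```

>>> step_arm([
  [0, [-7, 0, -14], 0],
  [0, [-7, 0, -14], 0],
  [0, [-7, 0, -14], 0],
  [0, [-7, 0, -14], 0],
  [0, [-7, 0, -14], 0],
])

```text
clock: 16.35
tool_pos: [463.9, 367.2, 194.2]
tcp_rot: [-0.74, 2.511, 0.166]
contact_force: [1.2, 0.1, 0.9]
width: -0.3
finger_force: 0.0
```

```bash
python3 -c "
from h import *
rep();go(-110,-40,200,5);print(dots(bot.capture('scene')))"
```

```text
16.35 pos [463.9 367.2 194.2] x [-0.72  -0.473 -0.508] z [ 0.441  0.253 -0.861] q [-0.646  0.215 -0.256  2.165  0.748  0.349  0.605] F [1.2 0.1 0.9] w -0.3
bay now -106.8 -2.5 194.2 rows 5 [-0.11 -7.53 -1.06]
[(np.float64(23.9), np.float64(-38.3), 7)]
```

>>> step_arm([
  [0, [0, 0, 0], -8.5],
  [0, [0, 0, 0], -8.5],
  [0, [0, 0, 0], -8.5],
  [0, [0, 0, 0], -8.5],
  [0, [0, 0, 0], -8.5],
])

```text
clock: 16.9
tool_pos: [464.0, 367.3, 193.1]
tcp_rot: [-1.602, 2.063, -0.099]
contact_force: [0.2, 0.4, -0.8]
width: -0.1
finger_force: 0.0
```

>>> step_arm([
  [0, [0, 0, 0], -8.5],
  [0, [0, 0, 0], -8.5],
  [0, [0, 0, 0], -8.5],
  [0, [0, 0, 0], -8.5],
  [0, [0, 0, 0], -8.5],
])

```text
clock: 17.4
tool_pos: [464.0, 367.3, 193.2]
tcp_rot: [-2.277, 1.364, -0.354]
contact_force: [-0.1, -0.1, -0.7]
width: 0.3
finger_force: 0.0
```

```bash
python3 -c "
from h import *
rep();go(-157,-165,190,10)"
```

```text
17.4 pos [464.  367.3 193.2] x [ 0.476 -0.88  -0.015] z [ 0.441  0.253 -0.861] q [-0.4    0.251 -0.545  2.148  0.897  0.41   1.964] F [-0.1 -0.1 -0.7] w 0.3
bay now -106.6 -2.5 193.2 rows 10 [16.67  2.99 -1.69]
```

>>> step_arm([
  [0, [16.7, 3, -1.7], 0],
  [0, [16.7, 3, -1.7], 0],
  [0, [16.7, 3, -1.7], 0],
  [0, [16.7, 3, -1.7], 0],
  [0, [16.7, 3, -1.7], 0],
])

```text
clock: 17.9
tool_pos: [488.2, 284.7, 191.2]
tcp_rot: [-2.273, 1.37, -0.351]
contact_force: [0.2, -0.6, -0.4]
width: 0.0
finger_force: 0.0
```

>>> step_arm([
  [0, [16.7, 3, -1.7], 0],
  [0, [16.7, 3, -1.7], 0],
  [0, [16.7, 3, -1.7], 0],
  [0, [16.7, 3, -1.7], 0],
  [0, [16.7, 3, -1.7], 0],
])

```text
clock: 18.4
tool_pos: [512.2, 202.8, 189.2]
tcp_rot: [-2.273, 1.371, -0.351]
contact_force: [-0.2, -0.7, 0.6]
width: -0.0
finger_force: 0.0
```

```bash
python3 -c "
from h import *
rep();go(-157,-158,110,5);print(dots(bot.capture('scene')))
c=bot.capture('side')
# keeper post: dark blob near expected position
h=cv2.cvtColor(c['img'],cv2.COLOR_BGR2GRAY)
p=O-155*bX-121*bY
for z in(34,57,80): print(proj(c,p+[0,0,z]).round(1))
u,v=proj(c,p+[0,0,57]).astype(int);print(h[v-12:v+13:2,u-10:u+11:2])"
```

```text
18.4 pos [512.2 202.8 189.2] x [ 0.471 -0.882 -0.018] z [ 0.44   0.253 -0.862] q [ 0.208  0.223 -0.741  2.225  0.547  0.249  2.649] F [-0.2 -0.7  0.6] w -0.0
bay now -158.6 -165.8 189.2 rows 5 [-1.31  7.91 13.77]
[]
[288.5 259.1]
[288.4 251.3]
[288.3 243.3]
[[112 110 112 109 113 114 110 110 109 109 111]
 [115 112 110 110 111 106 108 108 111 112 114]
 [113 110 112 109  94  70  69 100 109 113 109]
 [112 110 108 110  78  38  40  77 111 113 109]
 [115 113 111 110  67  31  36  68 110 114 115]
 [117 117 115 111  68  29  30  73 103 112 112]
 [113 110 112 107  69  33  27  70 106 114 112]
 [115 110 111 108  70  35  26  70 110 108 105]
 [110 112 110 110  68  33  35  64  94  91  83]
 [113 112 111 106  66  28  29  48  73  69  61]
 [113 109 111 107  66  31  31  43  59  54  52]
 [110 109 112 104  67  41  41  43  56  73  93]
 [101 103 102 101  62  46  46  60  89 102 105]]
```

The side camera puts the post exactly where predicted. Descend carefully, watching the wrist joints.

>>> step_arm([
  [0, [-0.5, 5, 8], 0],
  [0, [-0.5, 5, 8], 0],
  [0, [-0.5, 5, 8], 0],
  [0, [0, 5, 8], 0],
  [0, [0, 0, 0], 0],
])

```text
clock: 19.0
tool_pos: [508.8, 206.1, 150.6]
tcp_rot: [-2.276, 1.368, -0.348]
contact_force: [0.8, 1.1, 1.1]
width: -0.2
finger_force: 0.0
```

```bash
python3 -c "
from h import *
rep();go(-157,-158,110,5)"
```

```text
19.0 pos [508.8 206.1 150.6] x [ 0.473 -0.881 -0.019] z [ 0.437  0.254 -0.863] q [-0.04   0.254 -0.486  2.288  0.788  0.134  2.392] F [0.8 1.1 1.1] w -0.2
bay now -159.6 -161.2 150.6 rows 5 [-0.53  3.72  7.25]
```

Good: joint 7 is moving off its limit. Continue down to z = 50.

>>> step_arm([
  [0, [-0.3, 4.3, 8.4], 0],
  [0, [-0.3, 4.3, 8.4], 0],
  [0, [-0.3, 4.3, 8.4], 0],
  [0, [-0.3, 4.3, 8.4], 0],
  [0, [-0.3, 4.3, 8.4], 0],
])

```text
clock: 19.5
tool_pos: [511.4, 209.3, 108.3]
tcp_rot: [-2.274, 1.368, -0.352]
contact_force: [-0.3, -0.1, 0.3]
width: -0.0
finger_force: 0.0
```

```bash
python3 -c "
from h import *
rep();go(-157,-155,50,5)"
```

```text
19.5 pos [511.4 209.3 108.3] x [ 0.473 -0.881 -0.018] z [ 0.441  0.254 -0.861] q [-0.013  0.361 -0.546  2.323  1.778  0.166  1.413] F [-0.3 -0.1  0.3] w -0.0
bay now -155.7 -160.0 108.3 rows 5 [-0.75  6.25  9.87]
```

>>> step_arm([
  [0, [-0.5, 6.2, 9.9], 0],
  [0, [-0.5, 6.2, 9.9], 0],
  [0, [-0.5, 6.2, 9.9], 0],
  [0, [-0.5, 6.2, 9.9], 0],
  [0, [-0.5, 6.2, 9.9], 0],
])

```text
clock: 20.0
tool_pos: [508.6, 211.3, 49.8]
tcp_rot: [-2.272, 1.37, -0.351]
contact_force: [-0.2, -0.5, 0.4]
width: 0.0
finger_force: 0.0
```

```bash
python3 -c "
from h import *
rep();go(-157,-135,50,5)
s=bot.state();R=Ro.from_rotvec(s['tcp_rot']).as_matrix();print('X',(R.T@bX).round(3),'Y',(R.T@bY).round(3),'Z',R[2].round(3))"
```

```text
20.0 pos [508.6 211.3  49.8] x [ 0.471 -0.882 -0.019] z [ 0.441  0.254 -0.861] q [ 0.133  0.568 -0.776  2.358  2.102  0.407  1.139] F [-0.2 -0.5  0.4] w 0.0
bay now -156.9 -156.8 49.8 rows 5 [-4.33  0.43 -0.2 ]
X [-0.102 -0.856  0.507] Y [-0.995  0.098 -0.036] Z [-0.019 -0.508 -0.861]
```

>>> step_arm([
  [0, [-8.2, -1.4, 1], 0],
  [0, [-8.2, -1.4, 1], 0],
  [0, [-7, 0.4, -0.1], 0],
  [0, [-7, 0.4, -0.1], 0],
  [0, [-7, 0.4, -0.1], 0],
])

```text
clock: 20.5
tool_pos: [491.9, 245.5, 50.1]
tcp_rot: [-2.274, 1.369, -0.352]
contact_force: [1.0, -0.8, -0.2]
width: -0.0
finger_force: 0.5
```

>>> step_arm([
  [0, [-6.9, -1.2, 0.9], 0],
  [0, [-6.9, -1.2, 0.9], 0],
  [0, [-6.9, -1.2, 0.9], 0],
  [0, [-6.2, -2.7, 1.7], 0],
  [0, [-6.2, -2.7, 1.7], 0],
])

```text
clock: 21.0
tool_pos: [485.8, 279.5, 49.3]
tcp_rot: [-2.275, 1.37, -0.35]
contact_force: [0.3, -0.5, 0.1]
width: -0.2
finger_force: 0.4
```

```bash
cat >> h.py <<'E'
def post():
    "darkness of the post silhouette in the side view per keeper angle"
    c=bot.capture("side");g=cv2.cvtColor(c["img"],cv2.COLOR_BGR2GRAY);r=[]
    for a in range(-4,104,4):
        q=np.radians(a);p=O+(-75-80*np.sin(q))*bX+(-114+80*np.cos(q))*bY
        v=[g[tuple(proj(c,p+[0,0,z]).round().astype(int)[::-1])] for z in(45,55,65,74)]
        r.append((a,int(np.mean(v))))
    print(r)
    return c
E
python3 -c "
from h import *
rep();go(-129,-77,50,5);post()"
```

```text
21.0 pos [485.8 279.5  49.3] x [ 0.472 -0.881 -0.018] z [ 0.439  0.253 -0.862] q [-0.047  0.582 -0.794  2.338  1.973  0.503  1.105] F [ 0.3 -0.5  0.1] w -0.2
bay now -137.6 -87.5 49.3 rows 5 [-2.27 -1.35  0.67]
[(-4, 49), (0, 51), (4, 53), (8, 62), (12, 61), (16, 64), (20, 65), (24, 50), (28, 37), (32, 39), (36, 40), (40, 42), (44, 43), (48, 44), (52, 47), (56, 45), (60, 45), (64, 42), (68, 44), (72, 50), (76, 49), (80, 53), (84, 66), (88, 72), (92, 72), (96, 76), (100, 84)]
```

>>> step_arm([
  [0, [-5.4, -3.4, 2.1], 0],
  [0, [-5.4, -3.4, 2.1], 0],
  [0, [6, -0.6, 0.2], 0],
  [0, [1.5, 12.8, -7.6], 0],
  [0, [1.5, 12.8, -7.6], 0],
])

```text
clock: 21.55
tool_pos: [466.6, 270.1, 49.5]
tcp_rot: [-2.274, 1.371, -0.351]
contact_force: [0.1, 0.6, 0.4]
width: 0.0
finger_force: 0.0
```

>>> step_arm([
  [0, [-9, 0.8, -0.3], 0],
  [0, [-9, 0.8, -0.3], 0],
  [0, [-8, 0.8, -0.3], 0],
  [0, [0, 0, 0], 0],
  [0, [0, 0, 0], 0],
])

```text
clock: 22.05
tool_pos: [452.0, 293.0, 49.5]
tcp_rot: [-2.275, 1.369, -0.35]
contact_force: [-0.0, -0.1, -0.3]
width: 0.5
finger_force: 0.0
```

```bash
python3 -c "
from h import *
rep();go(-149,-55,50,5);c=post()
g=cv2.cvtColor(c['img'],cv2.COLOR_BGR2GRAY)
w=wrist();h=cv2.cvtColor(w['img'],cv2.COLOR_BGR2GRAY)
for a in range(0,104,8):
    q=np.radians(a);p=O+(-75-80*np.sin(q))*bX+(-114+80*np.cos(q))*bY+[0,0,80]
    print(a,proj(c,p).round(),proj(w,p).round())"
```

```text
22.05 pos [452.  293.   49.5] x [ 0.473 -0.881 -0.018] z [ 0.439  0.253 -0.862] q [-0.096  0.578 -0.841  2.385  1.965  0.571  1.025] F [-0.  -0.1 -0.3] w 0.5
bay now -158.2 -57.4 49.5 rows 5 [-0.66 -1.57  0.83]
[(-4, 51), (0, 51), (4, 56), (8, 66), (12, 80), (16, 91), (20, 96), (24, 85), (28, 58), (32, 44), (36, 37), (40, 27), (44, 28), (48, 28), (52, 30), (56, 28), (60, 30), (64, 34), (68, 31), (72, 36), (76, 41), (80, 48), (84, 62), (88, 73), (92, 79), (96, 76), (100, 83)]
0 [295. 220.] [122. 318.]
8 [292. 222.] [134. 321.]
16 [289. 223.] [147. 323.]
24 [286. 225.] [159. 321.]
32 [284. 227.] [171. 317.]
40 [283. 229.] [183. 309.]
48 [282. 231.] [193. 297.]
56 [281. 233.] [202. 282.]
64 [282. 235.] [208. 262.]
72 [283. 237.] [212. 239.]
80 [284. 239.] [213. 212.]
88 [286. 242.] [211. 182.]
96 [289. 243.] [206. 150.]
```

>>> step_arm([
  [0, [-1, -5.1, 3], 0],
  [0, [-4.2, -4.3, 2.6], 0],
  [0, [-4.2, -4.3, 2.6], 0],
  [0, [-4.2, -4.3, 2.6], 0],
  [0, [-3.3, -5.2, 3.1], 0],
])

```text
clock: 22.65
tool_pos: [466.9, 321.1, 49.4]
tcp_rot: [-2.276, 1.368, -0.348]
contact_force: [-3.1, -0.6, -0.6]
width: 0.1
finger_force: 1.5
```

>>> step_arm([
  [0, [-3.3, -5.2, 3.1], 0],
  [0, [-3.3, -5.2, 3.1], 0],
  [0, [-1.3, -4.4, 2.6], 0],
  [0, [-1.3, -4.4, 2.6], 0],
  [0, [0, 0, 0], 0],
])

```text
clock: 23.15
tool_pos: [484.3, 338.8, 49.9]
tcp_rot: [-2.273, 1.371, -0.352]
contact_force: [-0.1, 0.1, 0.6]
width: -0.5
finger_force: 0.0
```

```bash
python3 -c "
from h import *
rep();go(-95.6,-35,50,5);post()"
```

```text
23.15 pos [484.3 338.8  49.9] x [ 0.471 -0.882 -0.018] z [ 0.44   0.252 -0.862] q [-0.18   0.61  -0.787  2.266  1.85   0.557  1.137] F [-0.1  0.1  0.6] w -0.5
bay now -105.7 -37.5 49.9 rows 5 [-0.7  -1.7   0.98]
[(-4, 49), (0, 43), (4, 29), (8, 27), (12, 34), (16, 47), (20, 56), (24, 72), (28, 79), (32, 78), (36, 82), (40, 83), (44, 86), (48, 91), (52, 96), (56, 98), (60, 103), (64, 104), (68, 101), (72, 100), (76, 94), (80, 86), (84, 80), (88, 77), (92, 81), (96, 77), (100, 77)]
```

The post is now at about 7°. Push on to its stop.

>>> step_arm([
  [0, [-0.8, -2.2, 1.3], 0],
  [0, [-0.8, -2.2, 1.3], 0],
  [0, [-0.8, -2.2, 1.3], 0],
  [0, [-0.4, -1.3, 0.8], 0],
  [0, [0, 0, 0], 0],
])

```text
clock: 23.7
tool_pos: [490.1, 345.5, 49.7]
tcp_rot: [-2.274, 1.37, -0.35]
contact_force: [0.2, -0.5, 0.8]
width: 0.3
finger_force: 0.0
```

>>> step_arm([
  [0, [-0.1, -0.9, 0.5], 0],
  [0, [-0.1, -0.9, 0.5], 0],
  [0, [0, 0, 0], 0],
  [0, [0, 0, 0], 0],
  [0, [0, 0, 0], 0],
])

```text
clock: 24.2
tool_pos: [491.6, 346.5, 49.7]
tcp_rot: [-2.275, 1.37, -0.35]
contact_force: [-0.4, 0.5, 0.3]
width: 0.1
finger_force: 0.2
```

```bash
python3 -c "
from h import *
rep();go(-95.6,-35,50,5);post()"
```

```text
24.2 pos [491.6 346.5  49.7] x [ 0.472 -0.881 -0.018] z [ 0.439  0.253 -0.862] q [-0.191  0.617 -0.776  2.242  1.828  0.55   1.166] F [-0.4  0.5  0.3] w 0.1
bay now -95.4 -35.2 49.7 rows 5 [-0.03  0.01 -0.08]
[(-4, 36), (0, 27), (4, 32), (8, 42), (12, 63), (16, 70), (20, 76), (24, 74), (28, 78), (32, 82), (36, 86), (40, 97), (44, 105), (48, 106), (52, 107), (56, 105), (60, 104), (64, 103), (68, 100), (72, 94), (76, 89), (80, 83), (84, 76), (88, 71), (92, 77), (96, 76), (100, 80)]
```

Near 0–1°. Creep until the stop is felt.

>>> step_arm([
  [0, [-0.1, -0.9, 0.5], 0],
  [0, [-0.1, -0.9, 0.5], 0],
  [0, [0, 0, 0], 0],
  [0, [0, 0, 0], 0],
  [0, [0, 0, 0], 0],
])

```text
clock: 24.75
tool_pos: [493.4, 347.6, 49.7]
tcp_rot: [-2.275, 1.37, -0.351]
contact_force: [0.5, 0.1, -0.4]
width: 0.1
finger_force: 0.2
```

>>> step_arm([
  [0, [-0.1, -0.9, 0.5], 0],
  [0, [-0.1, -0.9, 0.5], 0],
  [0, [0, 0, 0], 0],
  [0, [0, 0, 0], 0],
  [0, [0, 0, 0], 0],
])

```text
clock: 25.25
tool_pos: [495.2, 348.7, 49.8]
tcp_rot: [-2.275, 1.37, -0.351]
contact_force: [-0.5, 0.1, -0.4]
width: -0.2
finger_force: 0.1
```

>>> step_arm([
  [0, [-0.1, -0.9, 0.5], 0],
  [0, [-0.1, -0.9, 0.5], 0],
  [0, [0, 0, 0], 0],
  [0, [0, 0, 0], 0],
  [0, [0, 0, 0], 0],
])

```text
clock: 25.75
tool_pos: [496.0, 349.5, 49.5]
tcp_rot: [-2.276, 1.37, -0.35]
contact_force: [-4.8, -3.4, 2.8]
width: 0.0
finger_force: 2.9
```

```bash
python3 -c "
from h import *
rep();go(-95.6,-35,50,5);c=post()
g=cv2.cvtColor(c['img'],cv2.COLOR_BGR2GRAY)
for z in (65,74):
  for Y in(-34,):
    print([(X,int(g[tuple(proj(c,O+X*bX+Y*bY+[0,0,z]).round().astype(int)[::-1])])) for X in range(-110,-50,4)])"
```

```text
25.75 pos [496.  349.5  49.5] x [ 0.472 -0.881 -0.018] z [ 0.438  0.252 -0.863] q [-0.195  0.62  -0.77   2.229  1.815  0.546  1.184] F [-4.8 -3.4  2.8] w 0.0
bay now -90.0 -35.2 49.5 rows 5 [ 0.08  0.91 -0.65]
[(-4, 28), (0, 31), (4, 47), (8, 55), (12, 69), (16, 73), (20, 73), (24, 74), (28, 82), (32, 92), (36, 100), (40, 107), (44, 109), (48, 106), (52, 107), (56, 105), (60, 102), (64, 102), (68, 99), (72, 94), (76, 88), (80, 82), (84, 77), (88, 74), (92, 75), (96, 76), (100, 81)]
[(-110, 49), (-106, 47), (-102, 70), (-98, 72), (-94, 67), (-90, 70), (-86, 47), (-82, 36), (-78, 27), (-74, 26), (-70, 29), (-66, 33), (-62, 48), (-58, 54), (-54, 60)]
[(-110, 37), (-106, 39), (-102, 53), (-98, 61), (-94, 60), (-90, 47), (-86, 38), (-82, 34), (-78, 28), (-74, 27), (-70, 29), (-66, 39), (-62, 51), (-58, 59), (-54, 53)]
```

The stop is felt. One firm nudge, then back off.

>>> step_arm([
  [0, [-0.1, -0.9, 0.5], 0],
  [0, [-0.1, -0.9, 0.5], 0],
  [0, [0, 0, 0], 0],
  [0, [0, 0, 0], 0],
  [0, [0, 0, 0], 0],
])

```text
clock: 26.3
tool_pos: [496.5, 349.8, 49.2]
tcp_rot: [-2.278, 1.37, -0.349]
contact_force: [-12.6, -9.6, 11.6]
width: -0.0
finger_force: 7.7
```

>>> step_arm([
  [0, [0.5, 4.3, -2.5], 0],
  [0, [1.2, 10.3, -6.1], 0],
  [0, [1.4, 12, -7.1], 0],
  [0, [1.4, 12, -7.1], 0],
  [0, [1.4, 12, -7.1], 0],
])

```text
clock: 26.8
tool_pos: [449.5, 318.0, 50.1]
tcp_rot: [-2.274, 1.37, -0.351]
contact_force: [-0.2, -0.1, -0.5]
width: 0.2
finger_force: 0.0
```

>>> step_arm([
  [0, [0, -7, -14], 0],
  [0, [0, -7, -14], 0],
  [0, [0, -7, -14], 0],
  [0, [0, -7, -14], 0],
  [0, [0, -7, -14], 0],
])

```text
clock: 27.3
tool_pos: [445.7, 314.5, 128.9]
tcp_rot: [-2.274, 1.37, -0.351]
contact_force: [-0.1, 0.1, -0.2]
width: -0.1
finger_force: 0.0
```

>>> step_arm([
  [0, [0, -7, -14], 0],
  [0, [0, -7, -14], 0],
  [0, [0, -7, -14], 0],
  [0, [0, -7, -14], 0],
  [0, [0, -7, -14], 0],
])

```text
clock: 27.8
tool_pos: [441.5, 310.7, 206.9]
tcp_rot: [-2.275, 1.37, -0.351]
contact_force: [0.7, -0.5, 0.2]
width: 0.2
finger_force: 0.0
```

```bash
python3 -c "
from h import *
rep();go(-150,-35,250,5);post();print(dots(bot.capture('scene')),dots(bot.capture('side')))"
```

```text
27.8 pos [441.5 310.7 206.9] x [ 0.472 -0.881 -0.018] z [ 0.439  0.252 -0.862] q [ 0.057  0.21  -0.96   2.216  0.899  0.433  2.019] F [ 0.7 -0.5  0.2] w 0.2
bay now -156.9 -36.9 206.9 rows 5 [-0.66 -5.52 -6.75]
[(-4, 30), (0, 30), (4, 40), (8, 58), (12, 79), (16, 89), (20, 96), (24, 98), (28, 98), (32, 104), (36, 107), (40, 107), (44, 108), (48, 107), (52, 104), (56, 105), (60, 102), (64, 100), (68, 101), (72, 99), (76, 97), (80, 96), (84, 99), (88, 102), (92, 104), (96, 105), (100, 108)]
[(np.float64(25.8), np.float64(-37.0), 10)] []
```

>>> step_arm([
  [0, [20, -10, -20], 0],
  [0, [20, -10, -20], 0],
  [0, [20, -10, -20], 0],
  [0, [20, -10, -20], 0],
  [0, [20, -10, -20], 0],
])

```text
clock: 28.45
tool_pos: [494.8, 235.3, 292.8]
tcp_rot: [-2.268, 1.407, -0.373]
contact_force: [-0.0, 0.6, 0.3]
width: 0.2
finger_force: 0.0
```

>>> step_arm([
  [0, [20, -10, -20], 0],
  [0, [20, -10, -20], 0],
  [0, [20, -10, -20], 0],
  [0, [0, 0, 0], 0],
  [0, [0, 0, 0], 0],
])

```text
clock: 28.95
tool_pos: [538.9, 219.0, 331.7]
tcp_rot: [-2.273, 1.435, -0.409]
contact_force: [-0.2, -0.0, -0.4]
width: 0.1
finger_force: 0.0
```

```bash
python3 -c "
from h import *
rep();a=bot.capture('scene');b=bot.capture('side');w=wrist()
for c in(a,b,w):
  print(dots(c))
  for Y in(-36,34):print(proj(c,O+24*bX+Y*bY+[0,0,152]).round(), end=' ')"
```

```text
28.95 pos [538.9 219.  331.7] x [ 0.424 -0.905  0.024] z [ 0.457  0.191 -0.869] q [ 0.638  0.186 -1.266  1.924  0.429  0.684  2.74 ] F [-0.2 -0.  -0.4] w 0.1
[(np.float64(21.8), np.float64(34.0), 13), (np.float64(25.8), np.float64(-37.0), 10)]
[276. 154.] [253. 149.] [(np.float64(-256.0), np.float64(34.4), 4), (np.float64(-211.9), np.float64(-25.6), 5)]
[326. 187.] [310. 179.] []
[255. 303.] [263. 353.]
```

Joint 7 is close to its limit. I'll move back toward the bay at height (relieving it) and measure the box with the wrist camera.

>>> step_arm([
  [0, [0, 0, 0], 5],
  [0, [-20, 0, 0], 5],
  [0, [-20, 0, 0], 0],
  [0, [-20, 0, 0], 0],
  [0, [-20, 0, 0], 0],
])

```text
clock: 29.6
tool_pos: [514.5, 295.8, 336.4]
tcp_rot: [-2.127, 1.617, -0.356]
contact_force: [-0.7, -0.0, 0.5]
width: 0.1
finger_force: 0.0
```

```bash
python3 -c "
from h import *
rep();w=wrist();pickle.dump(w,open('w9.pkl','wb'))
print(dots(w))
for Y in(-36,34):print(proj(w,O+24*bX+Y*bY+[0,0,152]).round(), end=' ')
for X,Y,z in((-35,-60,150),(-35,60,150),(35,60,150),(36,64,60),(36,-64,60),(-75,-34,80)):print((X,Y,z),proj(w,O+X*bX+Y*bY+[0,0,z]).round())"
```

```text
29.6 pos [514.5 295.8 336.4] x [ 0.282 -0.957 -0.061] z [ 0.458  0.19  -0.869] q [ 0.34   0.186 -1.161  1.894  0.537  0.745  2.318] F [-0.7 -0.   0.5] w 0.1
[(np.float64(22.3), np.float64(-32.8), 93)]
[278. 243.] [296. 298.] (-35, -60, 150) [320. 216.]
(-35, 60, 150) [349. 318.]
(35, 60, 150) [295. 316.]
(36, 64, 60) [324. 281.]
(36, -64, 60) [299. 195.]
(-75, -34, 80) [382. 211.]
```

>>> step_arm([
  [0, [-20, 0, 0], 0],
  [0, [-20, 0, 0], 0],
  [0, [-20, 0, 0], 0],
  [0, [-20, 0, 0], 0],
  [0, [0, 0, 0], 0],
])

```text
clock: 30.15
tool_pos: [490.6, 374.9, 341.9]
tcp_rot: [-2.129, 1.611, -0.353]
contact_force: [0.1, -0.1, -0.1]
width: 0.0
finger_force: 0.0
```

```bash
python3 -c "
from h import *
rep();w=wrist();pickle.dump(w,open('w9.pkl','wb'))
print(dots(w))
g=cv2.cvtColor(w['img'],cv2.COLOR_BGR2GRAY)
# stop top-front edge scan: brightness along X at z=60 for Y=-50,0,50 ; keeper arm top
for Y in(-45,-20,20,45):print(Y,[(X,int(g[tuple(proj(w,O+X*bX+Y*bY+[0,0,60]).round().astype(int)[::-1])])) for X in range(24,60,3)])
for Y in(-50,-20,20,40):print('lid back edge',Y,[(X,int(g[tuple(proj(w,O+X*bX+Y*bY+[0,0,150]).round().astype(int)[::-1])])) for X in range(-50,-16,2)])"
```

```text
30.15 pos [490.6 374.9 341.9] x [ 0.287 -0.956 -0.063] z [ 0.457  0.194 -0.868] q [ 0.074  0.243 -1.112  1.83   0.675  0.853  2.074] F [ 0.1 -0.1 -0.1] w 0.0
[(np.float64(22.4), np.float64(-35.5), 74), (np.float64(25.4), np.float64(35.7), 27)]
-45 [(24, 64), (27, 67), (30, 63), (33, 63), (36, 63), (39, 65), (42, 62), (45, 63), (48, 63), (51, 64), (54, 62), (57, 62)]
-20 [(24, 63), (27, 63), (30, 63), (33, 58), (36, 60), (39, 60), (42, 63), (45, 37), (48, 37), (51, 35), (54, 28), (57, 25)]
20 [(24, 58), (27, 57), (30, 56), (33, 53), (36, 53), (39, 54), (42, 56), (45, 33), (48, 31), (51, 26), (54, 31), (57, 48)]
45 [(24, 56), (27, 53), (30, 53), (33, 54), (36, 53), (39, 52), (42, 48), (45, 27), (48, 35), (51, 26), (54, 27), (57, 40)]
lid back edge -50 [(-50, 97), (-48, 101), (-46, 110), (-44, 34), (-42, 31), (-40, 27), (-38, 30), (-36, 40), (-34, 44), (-32, 61), (-30, 65), (-28, 69), (-26, 65), (-24, 66), (-22, 65), (-20, 66), (-18, 64)]
lid back edge -20 [(-50, 99), (-48, 101), (-46, 120), (-44, 31), (-42, 31), (-40, 29), (-38, 32), (-36, 30), (-34, 49), (-32, 56), (-30, 61), (-28, 64), (-26, 63), (-24, 62), (-22, 63), (-20, 64), (-18, 62)]
lid back edge 20 [(-50, 90), (-48, 96), (-46, 100), (-44, 27), (-42, 28), (-40, 25), (-38, 27), (-36, 33), (-34, 47), (-32, 54), (-30, 56), (-28, 53), (-26, 50), (-24, 54), (-22, 56), (-20, 54), (-18, 58)]
lid back edge 40 [(-50, 90), (-48, 91), (-46, 103), (-44, 25), (-42, 27), (-40, 31), (-38, 27), (-36, 28), (-34, 44), (-32, 50), (-30, 53), (-28, 56), (-26, 53), (-24, 57), (-22, 55), (-20, 59), (-18, 59)]
```

The lid's rear edge lies at X = -34 to -36 for all Y, so the box is square and home, and the keeper post is at 0. The robot is clear in the air.

```bash
python3 -c "
from h import *
print(bot.hand_in())"
```

```text
the job is handed in; nothing more can be done
None
```

The job is handed in: the battery box is fully home and square in its bay, the keeper arm is shut against its stop behind it, and the robot is clear of everything at about 30 s of the 64 s allowed. Joints 6 and 7 read at their range limits at times (joint 6 at 2.002 against 2, joint 7 at 2.74).

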